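Put the measuring cup and jar away in the roll-top store

TASK

Clear the mixing counter: roll the slatted tambour door of the wooden bench store fully up, stand the steel measuring cup and the capped glass jar upright on the floor inside it, then roll the door fully shut and let go. Leave the other things on the counter where they are.

Things in the scene. Friction and masses are not known exactly. Their poses are not given: they have to be found in the camera images.
- store: Fixed bamboo roll-top bench store, half-round seen from its ends: 390 mm deep (its x), 340 long (its y), 225 high. Origin: centre of its underside, z up; front faces its own -x. Floor top at z = 12 mm, front lip 45 mm high at x = -183 mm, end walls (half-discs of radius 195 mm, 10 mm thick) at y = +-165 mm. The door's track is a circular arc about the line x = 0, z = 30 mm.
- store_bay (a point): Point on the store's floor in the middle of its front half: store x = -88 mm, y = 0, z = 12 mm; axes as the store. The rear half is under a fixed hood; with the door up the front half (store x from -175 mm to about 0, 320 mm long) is open from above. Things up to 100 mm tall clear the closing door if all of them lies behind store x = -145 mm.
- shutter (a joint): Tambour door: eleven wooden slats running round the track, their outer face 179 mm and inner face 171 mm from its axis. Value in rad, a turn about the store's +y: 0 = fully shut (down on the front lip), 1.45 = fully up (stop), its lower edge then just past the top. It stays where it is left; moving it takes about 2 to 6 N at the handle. It may start slightly ajar.
- shutter_bar (a point): Middle of the door's steel bar handle: round, 12 mm thick, 140 mm long along the store's y, on a post at each end 45 mm off the slats; can be pinched from above, fingers either side. Moves on a 220 mm circle about the track axis: at joint value q, store x = -0.22 cos(0.489+q), z = 0.03 + 0.22 sin(0.489+q) m (133 mm high shut, 236 fully up). It may turn between the fingers.
- cup_mid (a point): Brushed steel measuring cup, open at the top, round, 60 mm outside diameter, 80 mm tall, about 0.16 kg, with one loop handle on its own +y side; this point is its axis half-way up (40 mm above its underside), z up. Grasp it across its own x, clear of the handle, about 20 mm below the rim so that the gripper clears it.
- jar_mid (a point): Clear glass jar with a steel twist cap, round, 62 mm diameter, 100 mm tall with cap, about 0.3 kg, upright; this point is its axis half-way up (50 mm above its underside). Grasp it about 25 mm below its top.
- mill: Bystander: turned dark wood pepper mill, 56 mm diameter, 155 mm tall, standing among the cup and the jar. Origin under its centre.
- mixer: Bystander: lilac hand mixer, 200 x 80 x 163 mm, at the far side. Origin under its centre.
- bowls: Bystander: nested trio of plastic bowls, 200 mm diameter, 98 mm tall, on the right near the robot. Origin under its centre.
- spoon_rest: Bystander: white ceramic spoon rest, 160 mm long, 13 mm high. Origin under the centre of its round part; its tail points to its -x.
- tumbler: Bystander: white ceramic tumbler without a handle, 80 mm diameter, 110 mm tall, at the far side beyond the task's things. Origin under its centre.
- oil: Bystander: green glass oil bottle, 60 mm diameter, 200 mm tall, on the right. Origin under its centre.

How it is judged:
By the outcome, as a careful person would: the job done as asked, in the order asked, and still so for the second after the job is handed in, with the robot touching nothing.
It also fails if it takes over 72 s, if anything falls off the work surface, if the arm or the gripper's body presses on something with over 40 N, if the wrist force passes 120 N, or if a joint passes its speed limit or range.

ROBOT

A 7-joint arm with a two-finger parallel gripper is mounted at the origin on the work surface. World frame = base frame: x ahead of the robot, y to its left, z up, the work surface at z = 0. Lengths are in m, angles in rad, forces in N, time in s.
With the tool pointing down it reaches from about 0.4 to 0.875 m from the base axis. Payload 19.3 kg.
Tool frame: the origin (TCP) lies at the very end of the fingers, on their centre line; the grasp point (between the pads) lies 19 mm behind it; z points along the fingers, y is the line along which they close (so a half turn about z gives the same grasp; the last joint's range is limited). The gripper opens to 85 mm and grips with 20 to 120 N. Pads are 22 mm wide; open, the fingers measure 114 mm over their backs; the gripper's body (76 mm by 85 mm) begins 54 mm behind the grasp point. The pads swing forward as they close: fully open they stand 13 mm farther back than shut.
Start: joints at [-1.332, 0.521, -0.036, 1.599, 0.021, 1.021, -0.113], TCP at [0.19, 0.595, 0.231] pointing down, gripper open.
Joint ranges: [-2.91, 2.91], [-0.3, 2.13], [-1.5, 1.42], [0.17, 2.43], [-1.26, 4.41], [0.16, 1.93], [-2.52, 2.52]. Speed limits (rad/s): [1.89, 1.89, 2.39, 2.39, 3.01, 3.01, 3.01].

INTERFACE

Orientations are given as [roll, pitch, yaw] about the fixed x, y, z axes, in that order (R = Rz(yaw) Ry(pitch) Rx(roll)).
In Python, from workcell import bot gives the robot as it stands.
- The arm moves only by the tool jog_arm, never from a script. Its argument "motion" is a list of rows, each a list of 5 numbers: the shift along the tool's x, y, z scaled (see below), then the turn about the tool's z scaled (see below), then the opening, from 0 (shut) to 1 (fully open). A call has 1 to 12 rows; each row shifts and turns the commanded pose from where the row before left it, along the tool's axes as they then stand; what a row does not reach is not made up. The controller multiplies each number of a shift by 30 mm and each number of a turn by 0.08 rad. A row lasts 1/10 s, in which the tool goes at most 50 mm and 8.59 degrees, less where a joint would pass 70% of its speed; a pose out of reach is approached as far as the arm can. A call with a number of a shift or a turn outside -1 to 1 is refused whole. A call with a gripper value outside its range is refused whole. The fingers move at their own pace and stop on an object; "newtons" is the grip in N (left out, the last holds). Time passes only in rows, so rows that do not move let the fingers close. It gives the time, the measured TCP pose, the force, the opening and the grip force at its end, in the units of the state.
- bot.observe(): the state, without advancing time (a new reading comes with each control period).
- bot.grab_frame(name): name is "scene" or "top"; returns a dict with "pixels" (384x512x3 uint8, red, green, blue), "fovy" (degrees; the focal length in pixels is half the picture's height over the tangent of half this angle, whatever the lens; pixels are square), "cx", "cy" (the principal point, pixels), "rvec" (rotation vector, rad) and "tvec" (3), from world to camera coordinates, as OpenCV has them. Camera axes: x right, y down, z forward; pixel columns grow to the right and rows downward; lengths in m; the calibration is good to about 2 mm. A picture is of the moment at which its call begins. There is no depth.
- bot.job_done(): hands the job in; it is judged then, once.
The state is a dict: "clock": time; "qpos": joint angles; "qd": joint speeds; "joint_efforts": joint torques, N m; "position": TCP position; "tool_rot": TCP orientation; "force": force on the tool from outside, world axes, zero at the start; "moment": the same for the moment, N m; "grip_width": finger opening in m; "finger_force": force on a finger pad.
Only numpy, scipy, OpenCV 4.12 (cv2) and the standard library are available. Lean on these libraries where they do the work, as an engineer would, in place of code of your own. Each camera call takes 0.05 s, during which the arm holds its last target. There are 200 camera calls.

## Working session

There is one attempt and no reset: what is moved stays moved. The work goes in short steps, Python scripts to look and compute and a tool call to move; the robot and the scene stay as the last step left them, time stands still between calls to the robot, and variables do not carry over. Pictures are saved under pics/ and viewed, at most 10 in all, crops included, and the job is handed in when it is done.

Besides the shell and the picture viewer there is one more tool, called after "Emit:" by a JSON object that holds its "method" and its "body", one argument or row to a line. jog_arm: Moves the arm, as the interface text tells. Shifts and turns lie within -1 to 1; 1 stands for 30 mm of shift or 0.08 rad of turn. Its arguments: {"type":"object","properties":{"motion":{"type":"array","items":{"type":"array","items":{"type":"number"}}},"newtons":{"type":"number"}},"required":["motion"]}

```bash
mkdir -p pics; cat > h.py <<'E'
import numpy as np, cv2
from workcell import bot
def grab(n):
    f=bot.grab_frame(n); p=f["pixels"]; R=cv2.Rodrigues(np.array(f["rvec"],float))[0]; t=np.array(f["tvec"],float).ravel()
    F=p.shape[0]/2/np.tan(np.radians(f["fovy"])/2)
    return dict(p=p,R=R,t=t,F=F,cx=f["cx"],cy=f["cy"],C=-R.T@t)
def onplane(f,u,v,z):
    d=f["R"].T@np.array([(u-f["cx"])/f["F"],(v-f["cy"])/f["F"],1.]); return f["C"]+d*(z-f["C"][2])/d[2]
def proj(f,P):
    c=f["R"]@np.array(P,float)+f["t"]; return (f["cx"]+f["F"]*c[0]/c[2], f["cy"]+f["F"]*c[1]/c[2])
E
python3 - <<'E'
from h import *
import pickle
for n in("scene","top"):
    f=grab(n); pickle.dump(f,open(n+".pkl","wb")); print(n,f["C"],f["F"],f["cx"],f["cy"],f["R"].round(2).tolist())
    cv2.imwrite(f"pics/{n}0.png",cv2.resize(f["p"][:,:,::-1],None,fx=1.5,fy=1.5))
s=bot.observe(); print(s)
E
```

```text
scene [0.6685512  0.11951218 0.9517589 ] 348.4466924589983 248.62603337193445 194.1126343741554 [[-0.91, 0.42, 0.01], [0.4, 0.87, -0.3], [-0.13, -0.27, -0.95]]
top [ 0.42415986 -0.13111419  1.0295305 ] 347.5209651645662 254.88822303536534 187.17544109266402 [[0.01, -1.0, -0.02], [-0.99, -0.01, -0.14], [0.14, 0.02, -0.99]]
{'clock': 0.1, 'qpos': array([-1.33222522,  0.5219658 , -0.03630489,  1.5998952 ,  0.02117591,
        1.02111401, -0.11283845]), 'qd': array([ 0.00074502, -0.00062662, -0.00055644, -0.00065052,  0.00106128,
        0.00028569, -0.00087446]), 'joint_efforts': array([ 3.82318947e-03, -9.28486991e+01,  1.98415495e+00, -3.70537055e+01,
        1.81270443e-02,  5.26581236e-03,  5.84130589e-05]), 'position': array([0.18988173, 0.59516412, 0.23079642]), 'tool_rot': array([-3.14059608e+00,  5.95917353e-05,  2.83273899e+00]), 'force': array([ 0.840859  , -0.21931765,  0.91891033]), 'moment': array([-0.00121779,  0.0103922 , -0.06112299]), 'finger_force': 0.0, 'grip_width': 0.0855994812228872}
```

View pics/scene0.png

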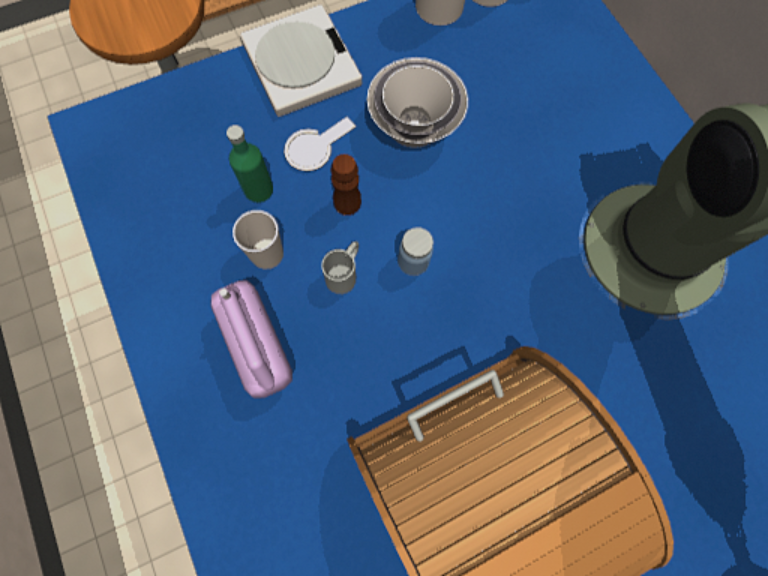

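View pics/top0.png

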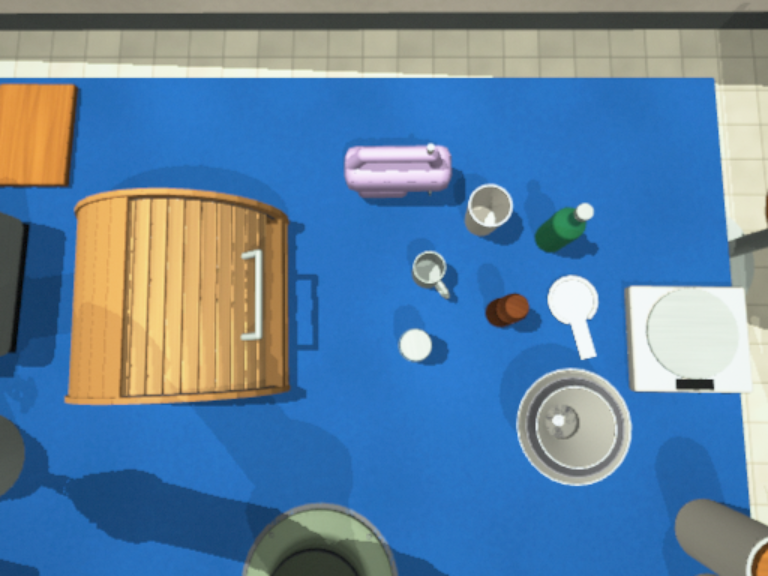

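The scene shows the store at lower right, its front facing the cup and jar. In the top view (768-wide), the bar runs from (260,252) to (257,338), the cup rim is near (430,266) with its handle toward (448,296), and the jar cap is at (415,345). The mill is at (508,310).

```bash
cat > m.py <<'E'
from h import *
import pickle
S=pickle.load(open("scene.pkl","rb"));T=pickle.load(open("top.pkl","rb"))
def mask(f,box,smax=90,vmin=120):
    h=cv2.cvtColor(f["p"],cv2.COLOR_RGB2HSV); m=np.zeros(h.shape[:2],np.uint8)
    x0,y0,x1,y1=[int(b/1.5) for b in box]
    s=((h[...,1]<smax)&(h[...,2]>vmin)).astype(np.uint8); m[y0:y1,x0:x1]=s[y0:y1,x0:x1]
    c,_=cv2.findContours(m,cv2.RETR_EXTERNAL,cv2.CHAIN_APPROX_NONE); return max(c,key=cv2.contourArea)
def tri(a,b):
    P=[np.c_[f["R"],f["t"]] for f in(S,T)]
    n=[np.array([(p[0]-f["cx"])/f["F"],(p[1]-f["cy"])/f["F"]]) for f,p in((S,a),(T,b))]
    X=cv2.triangulatePoints(P[0],P[1],n[0],n[1]).ravel(); return X[:3]/X[3]
for name,f,box in(("jarS",S,(395,222,436,260)),("jarT",T,(395,325,436,365)),("cupT",T,(410,248,458,300)),("cupS",S,(318,238,362,296)),("barT",T,(235,240,268,345)),("barS",S,(402,362,508,442))):
    c=mask(f,box,70,140); print(name,cv2.contourArea(c),cv2.minAreaRect(c),cv2.minEnclosingCircle(c),cv2.boundingRect(c))
print("ends",tri((411/1.5,418/1.5),(260/1.5,252/1.5)),tri((497/1.5,375/1.5),(257.5/1.5,337/1.5)))
# store outline corners on the top image front lip (z=.045)
for u,v,z in((289,212,.045),(288,392,.045),(415,345,.1),(430,264,.08),(517,303,.15)): print(u,v,onplane(T,u/1.5,v/1.5,z))
for u,v,z in((418,239,.1),(339,262,.08),(355,245,.06),(344,160,.15)): print("S",u,v,onplane(S,u/1.5,v/1.5,z))
im=cv2.resize(np.hstack([T["p"][155:255,255:360],S["p"][140:240,200:305]]),None,fx=3.8,fy=3.8,interpolation=cv2.INTER_CUBIC)
cv2.imwrite("pics/crop1.png",im[:,:,::-1])
E
python3 m.py
```

```text
jarS 275.0 ((278.0, 161.0), (18.0, 20.0), 90.0) ((278.0, 161.0), 10.049975395202637) (268, 152, 21, 19)
jarT 334.5 ((276.7500305175781, 229.75003051757812), (20.50609588623047, 21.21320343017578), 45.0) ((276.7727355957031, 229.56817626953125), 10.78779411315918) (266, 219, 22, 22)
cupT 398.5 ((290.1259765625, 180.68035888671875), (31.468097686767578, 21.373586654663086), 34.508522033691406) ((289.3783874511719, 182.7567596435547), 16.649486541748047) (275, 167, 24, 31)
cupS 98.5 ((227.1000213623047, 175.79998779296875), (21.187259674072266, 25.61444854736328), 71.56504821777344) ((227.5, 173.5), 14.30044937133789) (214, 162, 24, 26)
barT 254.5 ((167.027099609375, 196.00958251953125), (13.034209251403809, 60.19004440307617), 1.0416266918182373) ((166.5, 196.0), 30.500099182128906) (160, 166, 15, 61)
barS 322.5 ((303.9443359375, 269.8983459472656), (18.50527000427246, 66.73814392089844), 61.31385803222656) ((304.0, 270.0), 34.05887222290039) (272, 247, 64, 47)
ends [0.59222356 0.09579399 0.15990042] [0.44754438 0.09350775 0.16322725]
289 212 [0.6956344  0.07098863 0.045     ]
288 392 [0.35167624 0.06057866 0.045     ]
415 345 [ 0.4398937  -0.17249981  0.1       ]
430 264 [ 0.58886225 -0.20072544  0.08      ]
517 303 [ 0.51115051 -0.34194977  0.15      ]
S 418 239 [ 0.43764204 -0.17545424  0.1       ]
S 339 262 [ 0.57959204 -0.20185348  0.08      ]
S 355 245 [ 0.53734156 -0.22736593  0.06      ]
S 344 160 [ 0.50185166 -0.34613653  0.15      ]
```

View pics/crop1.png

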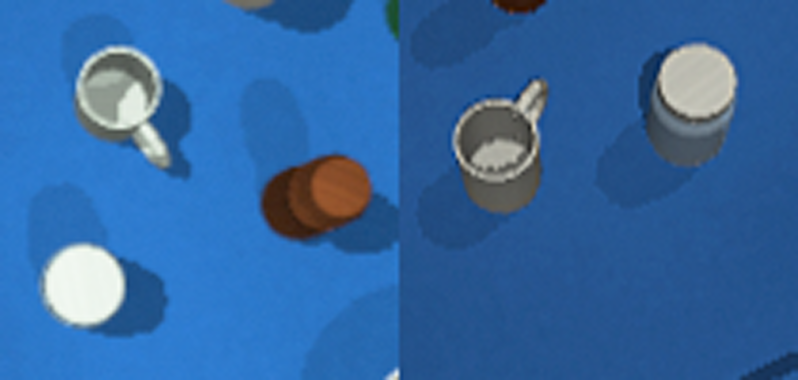

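The crop shows the cup rim centre at crop (119,88), handle tip at (162,160) and jar cap centre at (83,285). In the scene half they are at (497,139), (545,90) and (697,80). All three stand clear of each other. I'll raise and turn the tool while computing positions.

Emit:
{"method": "jog_arm", "body": {
  "motion": [
    [0,0,-1,-0.85,0.5],
    [0,0,-1,-0.85,0.5],
    [0,0,-1,-0.85,0.5],
    [0,0,0,-0.85,0.5],
    [0,0,0,-0.85,0.5],
    [0,0,0,0,0.5]
  ]
}}

```text
clock: 0.7
position: [0.19, 0.5953, 0.3211]
tool_rot: [-3.141, -0.0, -3.109]
force: [-0.9, 0.0, -0.3]
grip_width: 0.0427
finger_force: 0.0
```

```bash
cat >> m.py <<'E'
print("----")
c=tri((225.8,176.6),(286.3,178.2)); hh=tri((238.4,163.7),(297.6,197.1)); print("cup",c,"handle tip",hh,"ang",np.degrees(np.arctan2(*(hh-c)[[1,0]])))
print("jar",tri((278.4,161),(276.8,230)))
print("cup planes",onplane(T,286.3,178.2,.08),onplane(S,225.8,176.6,.08),"jar",onplane(T,276.8,230,.1),onplane(S,278.4,161,.1))
# store fixed corners guess check: project for hypothesised store pose
for (o,yaw) in(((.516,.272),1.588),((.52,.265),1.595)):
    Rz=np.array([[np.cos(yaw),-np.sin(yaw)],[np.sin(yaw),np.cos(yaw)]])
    for n,p in(("lipR",(-.194,-.17,.045)),("lipL",(-.194,.17,.045)),("topR",(0,-.17,.225)),("topL",(0,.17,.225))):
        w=[*(np.array(o)+Rz@p[:2]),p[2]]; print(o,n,[(np.array(proj(f,w))*1.5).round() for f in(T,S)])
E
python3 m.py | sed -n '/----/,$p'
```

```text
----
cup [ 0.58261279 -0.19931748  0.07579648] handle tip [ 0.53266294 -0.23269364  0.04315148] ang -146.24942249798093
jar [ 0.43974443 -0.17279665  0.09675238]
cup planes [ 0.5826842  -0.19970153  0.08      ] [ 0.5823017  -0.19705122  0.08      ] jar [ 0.43989741 -0.17285313  0.1       ] [ 0.4404101  -0.17148106  0.1       ]
(0.516, 0.272) lipR [array([284., 215.]), array([349., 439.])]
(0.516, 0.272) lipL [array([280., 393.]), array([524., 351.])]
(0.516, 0.272) topR [array([141., 187.]), array([410., 581.])]
(0.516, 0.272) topL [array([128., 403.]), array([637., 455.])]
(0.52, 0.265) lipR [array([287., 212.]), array([344., 437.])]
(0.52, 0.265) lipL [array([285., 390.]), array([519., 348.])]
(0.52, 0.265) topR [array([145., 185.]), array([405., 578.])]
(0.52, 0.265) topL [array([134., 400.]), array([631., 451.])]
```

Emit:
{"method": "jog_arm", "body": {
  "motion": [
    [-0.87,-1,0,0,0.5],
    [-0.87,-1,0,0,0.5],
    [-0.87,-1,0,0,0.5],
    [-0.87,-1,0,0,0.5],
    [-0.87,-1,0,0,0.5],
    [-0.87,-1,0,0,0.5],
    [-0.87,-1,0,0,0.5],
    [-0.87,-1,0,0,0.5],
    [-0.87,-1,0,0,0.5],
    [-0.87,-1,0,0,0.5],
    [-0.87,-1,0,0,0.5],
    [-0.87,-1,0,0,0.5]
  ]
}}

```text
clock: 1.9
position: [0.515, 0.244, 0.3211]
tool_rot: [-3.141, -0.0, -3.113]
force: [0.6, 0.1, 0.3]
grip_width: 0.0425
finger_force: 0.0
```

Emit:
{"method": "jog_arm", "body": {
  "motion": [
    [0,-1,0,0.2,0.5],
    [0,-1,0,0,0.5],
    [0,-1,0.5,0,0.5],
    [0,-1,1,0,0.45],
    [0,-1,1,0,0.45],
    [0,0,1,0,0.45],
    [0,0,0,0,0.45],
    [0,0,0,0,0.45]
  ]
}}

```text
clock: 2.7
position: [0.517, 0.0959, 0.2168]
tool_rot: [-3.142, -0.001, -3.127]
force: [0.0, 0.7, -0.3]
grip_width: 0.0384
finger_force: 0.0
```

```bash
python3 - <<'E'
from h import *
im=[]
for n in("scene","top"):
    f=grab(n); s=bot.observe(); P=s["position"]; u,v=map(int,proj(f,(.52,.095,.16))); u0=max(0,min(u-70,372));v0=max(0,min(v-70,244))
    print(n,u0,v0,"tcp px",proj(f,P),"bar target",proj(f,(.52,.095,.162)))
    im.append(f["p"][v0:v0+140,u0:u0+140])
print(P,s["tool_rot"],s["grip_width"])
cv2.imwrite("pics/bar1.png",cv2.resize(np.hstack(im),None,fx=2.8,fy=2.8)[:,:,::-1])
E
```

```text
scene 231 194 tcp px (np.float64(307.4614403413236), np.float64(261.0957669310613)) bar target (np.float64(302.08645169952297), np.float64(264.0056150932813))
top 101 126 tcp px (np.float64(165.0994980783425), np.float64(194.81080144661146)) bar target (np.float64(171.6713720886832), np.float64(196.47790528393534))
[0.51767152 0.0962549  0.21768868] [ 3.14094198e+00  1.69935241e-03 -3.12611363e+00] 0.03872003138609641
```

View pics/bar1.png

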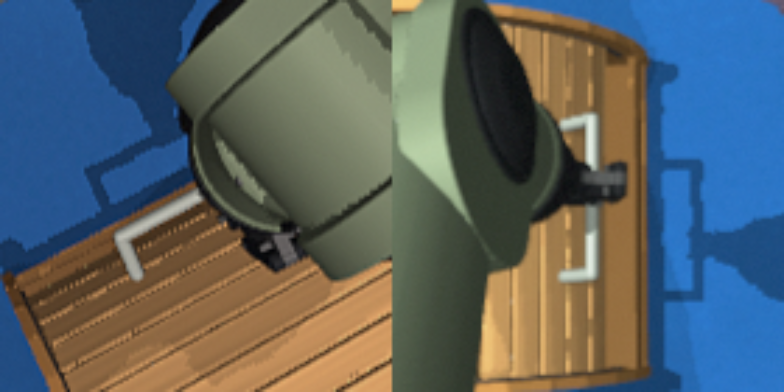

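Both views show the fingers straddling the bar line (top half: bar at x≈593, outer finger at ≈620). I'll descend and pinch.

Emit:
{"method": "jog_arm", "body": {
  "motion": [
    [0,0,0.8,0,0.42],
    [0,0,0.8,0,0.4],
    [0,0,0.75,0,0.4],
    [0,0,0,0,0.4],
    [0,0,0,0,0],
    [0,0,0,0,0],
    [0,0,0,0,0],
    [0,0,0,0,0],
    [0,0,0,0,0]
  ],
  "newtons": 40
}}

```text
clock: 3.7
position: [0.5178, 0.0938, 0.1477]
tool_rot: [-3.14, 0.002, -3.128]
force: [-1.4, -11.1, 5.2]
grip_width: 0.0104
finger_force: 39.4
```

Emit:
{"method": "jog_arm", "body": {
  "motion": [
    [0,0.31,-0.36,0,0],
    [0,0.31,-0.36,0,0],
    [0,0.35,-0.32,0,0],
    [0,0.35,-0.32,0,0],
    [0,0.4,-0.27,0,0],
    [0,0.4,-0.27,0,0],
    [0,0.42,-0.22,0,0],
    [0,0.42,-0.22,0,0],
    [0,0,0,0,0]
  ]
}}

```text
clock: 4.6
position: [0.5145, 0.1854, 0.2185]
tool_rot: [3.141, -0.001, -3.125]
force: [-15.7, -3.8, 15.2]
grip_width: 0.0105
finger_force: 40.6
```

Emit:
{"method": "jog_arm", "body": {
  "motion": [
    [0.06,0.44,-0.19,0,0],
    [0.06,0.44,-0.18,0,0],
    [0.04,0.46,-0.12,0,0],
    [0.04,0.46,-0.12,0,0],
    [0.02,0.48,-0.06,0,0],
    [0.02,0.48,-0.06,0,0],
    [0.02,0.48,0,0,0],
    [0.02,0.48,0,0,0],
    [0,0,0,0,0]
  ]
}}

```text
clock: 5.5
position: [0.5052, 0.2972, 0.2376]
tool_rot: [-3.141, -0.0, -3.125]
force: [6.2, 0.7, -22.8]
grip_width: 0.0101
finger_force: 39.8
```

Emit:
{"method": "jog_arm", "body": {
  "motion": [
    [0,0.42,0.16,0,0],
    [0,0.42,0.14,0,0],
    [0,0.42,0.15,0,0],
    [0,0.4,0.16,0,0],
    [0,0,0,0,0]
  ]
}}

```text
clock: 6.0
position: [0.5043, 0.3456, 0.2215]
tool_rot: [-3.14, -0.0, -3.126]
force: [-7.5, -7.7, 8.0]
grip_width: 0.0103
finger_force: 46.4
```

Emit:
{"method": "jog_arm", "body": {
  "motion": [
    [0.05,0.25,0.1,0,0],
    [0,0,0,0,0]
  ]
}}

```text
clock: 6.2
position: [0.5052, 0.346, 0.2194]
tool_rot: [-3.132, 0.002, -3.132]
force: [-5.4, -46.1, 31.9]
grip_width: 0.0103
finger_force: 52.2
```

Emit:
{"method": "jog_arm", "body": {
  "motion": [
    [-0.05,-0.2,-0.1,0,0],
    [0,0,0,0,0.3],
    [0,0,0,0,0.3],
    [0,0,0,0,0.3],
    [0,0,-0.5,0,0.3],
    [0,0,-1,0,0.3],
    [0,0,-1,0,0.5],
    [0,-1,-0.5,0,1],
    [0,-1,0,0,1],
    [0,-1,0,0,1],
    [0,-1,0,0,1],
    [0,-1,0,0,1]
  ]
}}

```text
clock: 7.4
position: [0.507, 0.1964, 0.3102]
tool_rot: [3.141, 0.001, -3.126]
force: [0.4, -0.8, 0.8]
grip_width: 0.0853
finger_force: 0.0
```

Emit:
{"method": "jog_arm", "body": {
  "motion": [
    [-0.2,-1,0,-0.7,1],
    [-0.2,-1,0,-0.7,1],
    [-0.2,-1,0,-0.7,1],
    [-0.2,-1,0,-0.7,1],
    [-0.2,-1,0,-0.7,1],
    [-0.2,-1,0,-0.7,1],
    [-0.1,-1,0,-0.7,1],
    [0,-1,0,-0.7,1],
    [0,-1,0,0,1],
    [0,-1,0,0,1],
    [0,0,0,0,1]
  ]
}}

```text
clock: 8.5
position: [0.6229, -0.0865, 0.3097]
tool_rot: [-3.14, -0.0, -2.682]
force: [-0.9, -1.2, -0.3]
grip_width: 0.0852
finger_force: 0.0
```

```bash
python3 - <<'E'
from h import *
import pickle
for n in("top","scene"):
    f=grab(n); pickle.dump(f,open(n+"2.pkl","wb"))
    cv2.imwrite(f"pics/{n}2.png",cv2.resize(f["p"][:,:,::-1],None,fx=1.5,fy=1.5))
s=bot.observe(); P=s["position"]; yaw=s["tool_rot"][2]
c,sn=np.cos(yaw),np.sin(yaw); d=np.array([.5825,-.199])-P[:2]
print(P,yaw,s["force"],"tool x,y units",(d[0]*c+d[1]*sn)/.03,(d[0]*sn-d[1]*c)/.03,"down",(P[2]-.041)/.03)
E
```

```text
[ 0.62215748 -0.08272415  0.30967484] -2.6788535966531537 [-0.34808749  0.82560726 -0.00733924] tool x,y units 2.9130817702920737 -2.8781451386255044 down 8.95582785029002
```

View pics/top2.png

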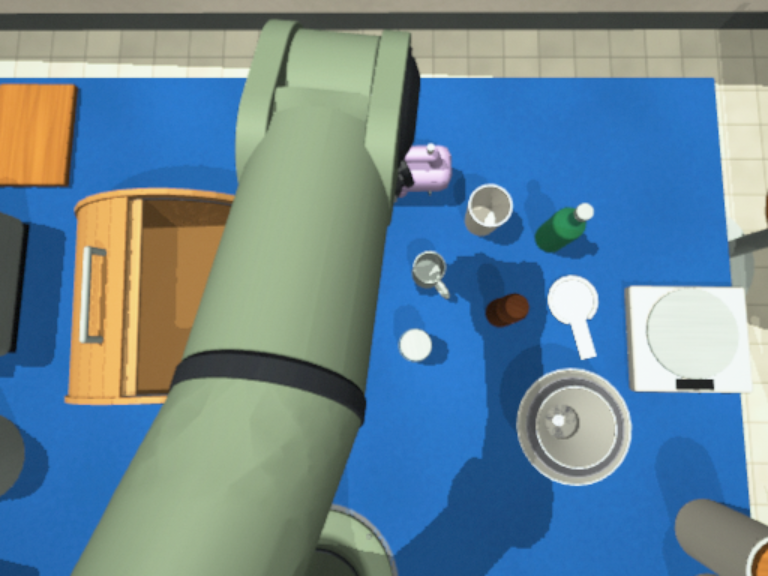

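The door is fully up (bar at top-view x≈90) and the bay is open. I'll line up over the cup.

Emit:
{"method": "jog_arm", "body": {
  "motion": [
    [0,0,0,-0.65,1],
    [0,0,0,-0.65,1],
    [0.8,-0.64,0.5,0,1],
    [0.8,-0.64,0.5,0,1],
    [0.8,-0.64,0.5,0,1],
    [0.8,-0.64,0.5,0,1],
    [0,0,1,0,1],
    [0,0,1,0,1],
    [0,0,1,0,1],
    [0,0,0,0,1],
    [0,0,0,0,1]
  ]
}}

```text
clock: 9.7
position: [0.5827, -0.1984, 0.1605]
tool_rot: [3.141, 0.0, -2.573]
force: [0.3, -0.2, 0.9]
grip_width: 0.0856
finger_force: 0.0
```

```bash
python3 - <<'E'
from h import *
import pickle
T=pickle.load(open("top2.pkl","rb"))
a=onplane(T,100/1.5,248/1.5,.236);b=onplane(T,86/1.5,342/1.5,.236);print("bar",a,b,(a+b)/2)
im=[]
for n in("scene","top"):
    f=grab(n); s=bot.observe(); P=s["position"]; u,v=map(int,proj(f,(.5825,-.199,.08))); u0=u-60;v0=v-60
    print(n,u0,v0,proj(f,P)); im.append(f["p"][v0:v0+120,u0:u0+120])
print(P,s["tool_rot"],s["grip_width"])
yaw=s["tool_rot"][2]
c,sn=np.cos(yaw),np.sin(yaw); d=np.array([.5825,-.199])-P[:2]
print("tool x,y mm",(d[0]*c+d[1]*sn)*1e3,(d[0]*sn-d[1]*c)*1e3)
cv2.imwrite("pics/cup1.png",cv2.resize(np.hstack(im),None,fx=3.3,fy=3.3)[:,:,::-1])
E
```

```text
bar [0.58321641 0.3266965  0.236     ] [0.43687471 0.33562609 0.236     ] [0.51004556 0.3311613  0.236     ]
scene 165 116 (np.float64(223.35071235612267), np.float64(164.5408389490811))
top 226 118 (np.float64(288.3174497479551), np.float64(172.7083090978957))
[ 0.58321644 -0.19894211  0.16149431] [-3.13999520e+00  1.75468553e-03 -2.57381083e+00] 0.08540598629619095
tool x,y mm 0.6351603668547491 0.3364665400978541
```

View pics/cup1.png

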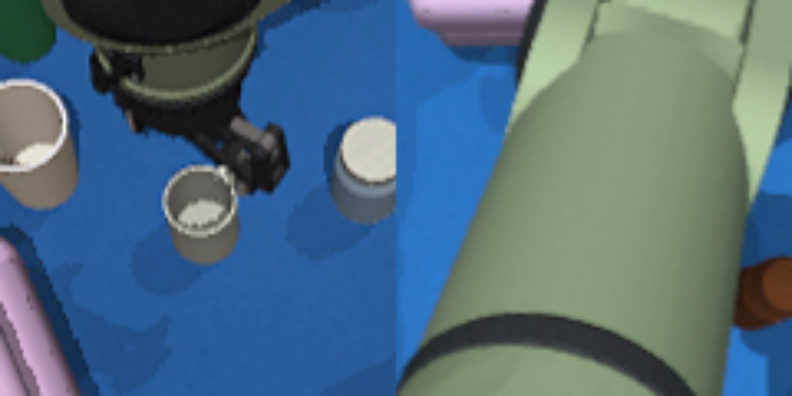

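The scene view shows the cup at (200,205) with its handle up-right, and the right finger tip near (262,180), matching the planned straddle. I'll descend and grasp.

Emit:
{"method": "jog_arm", "body": {
  "motion": [
    [0,0,0.8,0,1],
    [0,0,0.8,0,1],
    [0,0,0.8,0,1],
    [0,0,0.8,0,1],
    [0,0,0.8,0,1],
    [0,0,0,0,1],
    [0,0,0,0,0.5],
    [0,0,0,0,0.5],
    [0,0,0,0,0.5],
    [0,0,0,0,0.5],
    [0,0,0,0,0.5]
  ],
  "newtons": 35
}}

```text
clock: 10.9
position: [0.5834, -0.1995, 0.0417]
tool_rot: [-3.14, 0.002, -2.574]
force: [-1.0, 0.3, 7.9]
grip_width: 0.0589
finger_force: 36.6
```

Emit:
{"method": "jog_arm", "body": {
  "motion": [
    [0,0,-0.5,0,0.5],
    [0,0,-0.9,0,0.5],
    [0,0,-0.9,0.85,0.5],
    [0,0,-0.9,0.85,0.5],
    [0,0,-0.9,0.85,0.5],
    [0,0,-0.9,0.85,0.5],
    [0,0,-0.9,0.85,0.5],
    [0,0,-0.5,0.85,0.5],
    [0,0,0,0.85,0.5],
    [0,0,0,0.85,0.5],
    [0,0,0,0,0.5]
  ]
}}

```text
clock: 12.0
position: [0.5823, -0.1991, 0.2334]
tool_rot: [-3.141, 0.002, -3.12]
force: [-0.8, -0.2, -1.3]
grip_width: 0.0583
finger_force: 38.3
```

Emit:
{"method": "jog_arm", "body": {
  "motion": [
    [-0.1,0.5,0,0,0.5],
    [-0.1,1,0,0,0.5],
    [-0.1,1,0,0,0.5],
    [-0.1,1,0,0,0.5],
    [-0.1,1,0,0,0.5],
    [-0.1,1,0,0,0.5],
    [0,1,0,0,0.5],
    [0,1,0,0,0.5],
    [0,1,0,0,0.5],
    [0,1,0,0,0.5],
    [0,1,0,0,0.5],
    [0,1,0,0,0.5]
  ]
}}

```text
clock: 13.2
position: [0.5917, 0.1482, 0.2323]
tool_rot: [3.141, 0.0, -3.116]
force: [0.7, 0.6, -1.3]
grip_width: 0.0585
finger_force: 38.2
```

```bash
python3 - <<'E'
from h import *
f=grab("scene"); cv2.imwrite("pics/place1.png",cv2.resize(f["p"][:,:,::-1],None,fx=1.5,fy=1.5))
s=bot.observe(); print(s["position"],s["tool_rot"],s["grip_width"],s["force"])
yaw=1.595; o=np.array([.517,.268]); Rz=np.array([[np.cos(yaw),-np.sin(yaw)],[np.sin(yaw),np.cos(yaw)]])
for p in((-.175,-.16,.012),(-.175,.16,.012),(-.09,-.075,.012),(-.09,.075,.012),(-.188,-.17,.045),(-.188,.17,.045)):
    w=o+Rz@p[:2]; print(p,w,np.array(proj(f,[*w,p[2]]))*1.5)
E
```

```text
[0.59116341 0.15419431 0.23200536] [ 3.13831472e+00 -1.50649517e-04 -3.11066802e+00] 0.05836475110578618 [-1.47172259  7.14911436 -1.27483823]
(-0.175, -0.16, 0.012) [0.68118837 0.09692347] [357.53369318 446.56829096]
(-0.175, 0.16, 0.012) [0.36128209 0.08917905] [516.77154388 364.51814295]
(-0.09, -0.075, 0.012) [0.59415615 0.17984146] [424.25785589 470.07136306]
(-0.09, 0.075, 0.012) [0.44420009 0.17621126] [500.20015906 429.61945853]
(-0.188, -0.17, 0.045) [0.69150005 0.08416929] [348.29154282 441.73055907]
(-0.188, 0.17, 0.045) [0.35159964 0.07594084] [522.86018881 352.27341587]
```

View pics/place1.png

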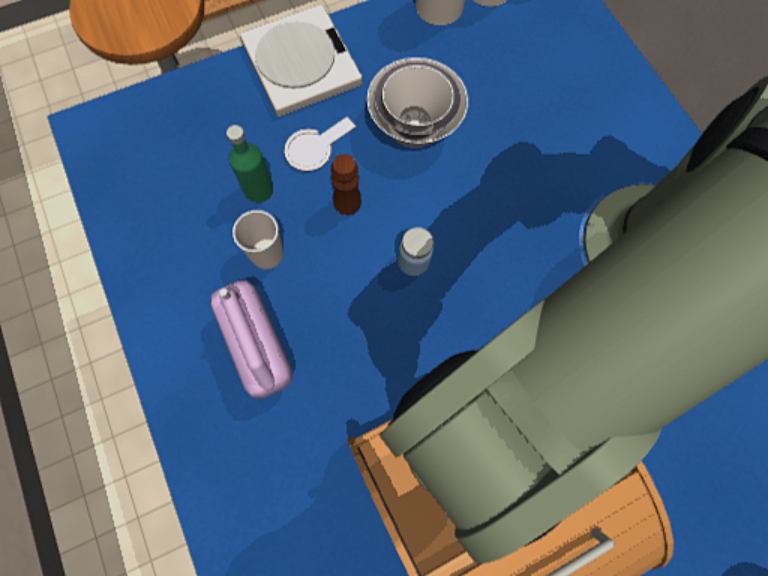

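The lip corner lies at (350,440), matching the model at (348,441), so I'll go down inside the bay.

Emit:
{"method": "jog_arm", "body": {
  "motion": [
    [0,0.4,0,0,0.5],
    [0,0.35,0,0,0.5],
    [0,0,0.5,0,0.5],
    [0,0,0.9,0,0.5],
    [0,0,0.9,0,0.5],
    [0,0,0.9,0,0.5],
    [0,0,0.9,0,0.5],
    [0,0,0.7,0,0.5],
    [0,0,0.5,0,0.5],
    [0,0,0.3,0,0.5],
    [0,0,0,0,0.5]
  ]
}}

```text
clock: 14.35
position: [0.5915, 0.1684, 0.063]
tool_rot: [-3.141, -0.001, -3.119]
force: [-0.7, -0.8, -1.7]
grip_width: 0.0584
finger_force: 38.3
```

Emit:
{"method": "jog_arm", "body": {
  "motion": [
    [0,0,0.1,0,0.5],
    [0,0,0.1,0,0.5],
    [0,0,0.08,0,0.5],
    [0,0,0,0,0.5]
  ]
}}

```text
clock: 14.75
position: [0.5917, 0.1686, 0.0552]
tool_rot: [3.142, 0.0, -3.118]
force: [0.6, 0.3, -1.0]
grip_width: 0.0579
finger_force: 38.3
```

Emit:
{"method": "jog_arm", "body": {
  "motion": [
    [0,0,0.05,0,0.5],
    [0,0,0.05,0,0.5],
    [0,0,0,0,0.5]
  ]
}}

```text
clock: 15.05
position: [0.5921, 0.1688, 0.0536]
tool_rot: [3.141, 0.001, -3.118]
force: [-7.3, -1.1, 23.1]
grip_width: 0.0584
finger_force: 39.2
```

Emit:
{"method": "jog_arm", "body": {
  "motion": [
    [0,0,-0.04,0,0.8],
    [0,0,0,0,1],
    [0,0,0,0,1],
    [0,0,0,0,1],
    [0,0,-0.4,0,1],
    [0,0,-0.7,0,1],
    [0,0,-1,0,1],
    [0,0,-1,0,1],
    [0,0,-1,0,1],
    [0,0,-1,0,1],
    [0,0,-1,0,1]
  ]
}}

```text
clock: 16.15
position: [0.5916, 0.1684, 0.2386]
tool_rot: [3.141, 0.001, -3.119]
force: [-0.1, -0.4, -0.3]
grip_width: 0.0852
finger_force: 0.0
```

Emit:
{"method": "jog_arm", "body": {
  "motion": [
    [0.44,-0.94,0,0,1],
    [0.44,-0.94,0,0,1],
    [0.44,-0.94,0,0,1],
    [0.44,-0.94,0,0,1],
    [0.44,-0.94,0,0,1],
    [0.44,-0.94,0,0,1],
    [0.44,-0.94,0,0,1],
    [0.44,-0.94,0,0,1],
    [0.44,-0.94,0,0,1],
    [0.44,-0.94,0,0,1],
    [0.44,-0.94,0,0,1],
    [0.44,-0.94,0,0,1]
  ]
}}

```text
clock: 17.35
position: [0.4406, -0.1745, 0.2372]
tool_rot: [3.142, 0.001, -3.119]
force: [-0.3, -0.0, -0.9]
grip_width: 0.0856
finger_force: 0.0
```

Emit:
{"method": "jog_arm", "body": {
  "motion": [
    [0,0,0.7,0,1],
    [0,0,0.6,0,1],
    [0,0,0,0,1],
    [0,0,0,0,1]
  ]
}}

```text
clock: 17.75
position: [0.4413, -0.1735, 0.1982]
tool_rot: [-3.142, 0.0, -3.119]
force: [0.3, -0.3, 0.3]
grip_width: 0.0853
finger_force: 0.0
```

```bash
python3 - <<'E'
from h import *
im=[]
for n,w,h0 in(("scene",(.53,.0,.08),0),("top",(.50,.0,.08),0)):
    f=grab(n); s=bot.observe(); P=s["position"]
    if n=="scene": cr=f["p"][140:340,210:410]
    else: cr=f["p"][110:310,80:280]
    print(n,proj(f,P)); im.append(cr)
print(P,s["tool_rot"],s["grip_width"])
yaw=s["tool_rot"][2]
c,sn=np.cos(yaw),np.sin(yaw); d=np.array([.440,-.172])-P[:2]
print("tool x,y mm",(d[0]*c+d[1]*sn)*1e3,(d[0]*sn-d[1]*c)*1e3)
cv2.imwrite("pics/jar1.png",cv2.resize(np.hstack(im),None,fx=2,fy=2)[:,:,::-1])
E
```

```text
scene (np.float64(281.201439204678), np.float64(144.27842202957754))
top (np.float64(278.9229659576606), np.float64(228.5571051050796))
[ 0.44168148 -0.17345685  0.19846491] [-3.14137431e+00  1.27569476e-03 -3.11828150e+00] 0.08555337311916221
tool x,y mm 1.6470628607189972 1.4956474701512747
```

View pics/jar1.png

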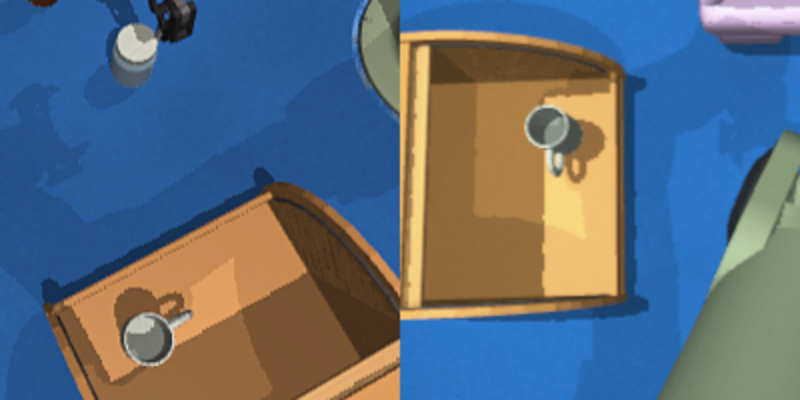

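The cup stands upright in the bay (right half, (547,128)), its handle along the length of the store. The jar sits under the gripper at (134,45) in the left half. I'll descend and grasp it.

Emit:
{"method": "jog_arm", "body": {
  "motion": [
    [0.05,0.05,0.8,0,1],
    [0,0,0.8,0,1],
    [0,0,0.8,0,1],
    [0,0,0.8,0,1],
    [0,0,0.8,0,1],
    [0,0,0.7,0,1],
    [0,0,0,0,1],
    [0,0,0,0,0.5],
    [0,0,0,0,0.5],
    [0,0,0,0,0.5],
    [0,0,0,0,0.5],
    [0,0,0,0,0.5]
  ],
  "newtons": 45
}}

```text
clock: 19.05
position: [0.4405, -0.1724, 0.058]
tool_rot: [-3.141, 0.002, -3.119]
force: [-2.6, -1.7, 9.5]
grip_width: 0.0594
finger_force: 46.0
```

Emit:
{"method": "jog_arm", "body": {
  "motion": [
    [0,0,-0.5,0,0.5],
    [0,0,-1,0,0.5],
    [0,0,-1,0,0.5],
    [0,0,-1,0,0.5],
    [0,0,-1,0,0.5],
    [0,0,-1,0,0.5],
    [0,0,-0.5,0,0.5],
    [0,0,0,0,0.5]
  ]
}}

```text
clock: 19.85
position: [0.4405, -0.1721, 0.239]
tool_rot: [-3.141, 0.005, -3.118]
force: [0.5, -0.2, -4.2]
grip_width: 0.0591
finger_force: 51.2
```

Emit:
{"method": "jog_arm", "body": {
  "motion": [
    [0,0.6,0,0,0.5],
    [-0.05,1,0,0,0.5],
    [-0.05,1,0,0,0.5],
    [-0.05,1,0,0,0.5],
    [-0.05,1,0,0,0.5],
    [-0.05,1,0,0,0.5],
    [-0.05,1,0,0,0.5],
    [-0.05,1,0,0,0.5],
    [0,1,0,0,0.5],
    [0,1,0,0,0.5],
    [0,1,0,0,0.5],
    [0,0.8,0,0,0.5]
  ]
}}

```text
clock: 21.05
position: [0.4415, 0.1718, 0.2358]
tool_rot: [-3.142, -0.001, -3.117]
force: [0.8, 0.2, -3.6]
grip_width: 0.0592
finger_force: 51.2
```

Emit:
{"method": "jog_arm", "body": {
  "motion": [
    [0,0,0,0,0.5],
    [0,0,0.8,0,0.5],
    [0,0,1,0,0.5],
    [0,0,1,0,0.5],
    [0,0,0.8,0,0.5],
    [0,0,0.5,0,0.5],
    [0,0,0,0,0.5]
  ]
}}

```text
clock: 21.75
position: [0.441, 0.169, 0.1115]
tool_rot: [-3.14, -0.003, -3.119]
force: [-0.1, -0.0, -4.4]
grip_width: 0.0587
finger_force: 51.2
```

Emit:
{"method": "jog_arm", "body": {
  "motion": [
    [0,0,0.5,0,0.5],
    [0,0,0.45,0,0.5],
    [0,0,0.25,0,0.5],
    [0,0,0.1,0,0.5],
    [0,0,0.05,0,0.5],
    [0,0,0,0,0.5]
  ]
}}

```text
clock: 22.35
position: [0.4425, 0.1702, 0.0733]
tool_rot: [3.141, 0.0, -3.119]
force: [0.3, 0.3, -3.7]
grip_width: 0.0591
finger_force: 51.2
```

Emit:
{"method": "jog_arm", "body": {
  "motion": [
    [0,0,0.07,0,0.5],
    [0,0,0.05,0,0.5],
    [0,0,0,0,0.5]
  ]
}}

```text
clock: 22.65
position: [0.4425, 0.1703, 0.0701]
tool_rot: [3.141, 0.001, -3.119]
force: [-3.5, -2.2, 15.5]
grip_width: 0.0591
finger_force: 53.3
```

Emit:
{"method": "jog_arm", "body": {
  "motion": [
    [0,0,-0.03,0,0.8],
    [0,0,0,0,1],
    [0,0,0,0,1],
    [0,0,0,0,1],
    [0,0,-0.4,0,1],
    [0,0,-0.8,0,1],
    [0,0,-1,0,1],
    [0,0,-1,0,1],
    [0,0,-1,0,1],
    [0,0,-1,0,1],
    [0,0,-1,0,1],
    [0,0,-1,0,1]
  ]
}}

```text
clock: 23.85
position: [0.4419, 0.1699, 0.2884]
tool_rot: [3.141, 0.001, -3.119]
force: [0.1, -0.3, -0.9]
grip_width: 0.0856
finger_force: 0.0
```

Emit:
{"method": "jog_arm", "body": {
  "motion": [
    [0,0,-1,0,0.5],
    [-0.33,0.82,0,0,0.35],
    [-0.33,0.82,0,0,0.35],
    [-0.33,0.82,0,0,0.35],
    [-0.33,0.82,0,0,0.35],
    [-0.33,0.82,0,0,0.35],
    [-0.33,0.82,0,0,0.35],
    [-0.33,0.82,0,0,0.35],
    [0,0,0,0,0.35],
    [0,0,0,0,0.35]
  ]
}}

```text
clock: 24.85
position: [0.5073, 0.3438, 0.3165]
tool_rot: [-3.141, -0.0, -3.118]
force: [0.4, -0.2, -0.1]
grip_width: 0.03
finger_force: 0.0
```

```bash
python3 - <<'E'
from h import *
im=[]
for n in("scene","top"):
    f=grab(n); s=bot.observe(); P=s["position"]
    if n=="scene": cr=f["p"][184:384,250:450]
    else: cr=f["p"][110:310,30:230]
    print(n,proj(f,P)); im.append(cr)
print(P,s["tool_rot"],s["grip_width"])
cv2.imwrite("pics/chk2.png",cv2.resize(np.hstack(im),None,fx=2,fy=2)[:,:,::-1])
E
```

```text
scene (np.float64(394.30568140453977), np.float64(390.67286060728736))
top (np.float64(34.388112488027474), np.float64(193.09373698315918))
[0.50747355 0.34308446 0.31678949] [-3.14141013e+00  2.62647807e-04 -3.11920178e+00] 0.03008335646442012
```

View pics/chk2.png

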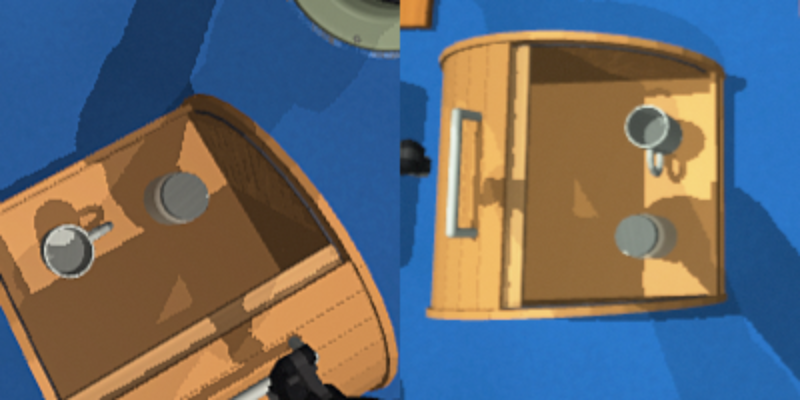

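Both items stand upright in the bay: cup at (648,128) and jar at (640,235) in the right half. The bar is at x≈454, under the gripper. I'll pinch it again.

Emit:
{"method": "jog_arm", "body": {
  "motion": [
    [0,0.03,0.8,0,0.35],
    [0,0,0.8,0,0.35],
    [0,0,0.8,0,0.35],
    [0,0,0.7,0,0.35],
    [0,0,0,0,0.35],
    [0,0,0,0,0],
    [0,0,0,0,0],
    [0,0,0,0,0],
    [0,0,0,0,0]
  ],
  "newtons": 40
}}

```text
clock: 25.85
position: [0.5079, 0.3452, 0.2243]
tool_rot: [3.14, 0.001, -3.118]
force: [-1.0, 0.7, 7.2]
grip_width: 0.011
finger_force: 39.8
```

Emit:
{"method": "jog_arm", "body": {
  "motion": [
    [0,-0.45,-0.14,0,0],
    [-0.02,-0.46,-0.14,0,0],
    [-0.02,-0.47,-0.09,0,0],
    [-0.02,-0.47,-0.08,0,0],
    [-0.02,-0.48,-0.02,0,0],
    [-0.02,-0.47,-0.02,0,0],
    [0,0,0,0,0]
  ]
}}

```text
clock: 26.55
position: [0.5119, 0.2599, 0.2389]
tool_rot: [3.141, -0.001, -3.119]
force: [-9.5, -1.7, 12.6]
grip_width: 0.0099
finger_force: 41.6
```

Emit:
{"method": "jog_arm", "body": {
  "motion": [
    [0.04,-0.48,0,0,0],
    [0,-0.47,0.04,0,0],
    [0,-0.47,0.1,0,0],
    [0,-0.46,0.1,0,0],
    [0,-0.45,0.16,0,0],
    [0,-0.45,0.16,0,0],
    [0,0,0,0,0]
  ]
}}

```text
clock: 27.25
position: [0.5148, 0.1764, 0.2215]
tool_rot: [3.141, 0.003, -3.12]
force: [8.4, -0.9, -1.4]
grip_width: 0.0102
finger_force: 39.8
```

Emit:
{"method": "jog_arm", "body": {
  "motion": [
    [0,-0.43,0.21,0,0],
    [0,-0.42,0.22,0,0],
    [0,-0.4,0.26,0,0],
    [0,-0.39,0.28,0,0],
    [0,-0.36,0.31,0,0],
    [0,-0.35,0.33,0,0],
    [0,0,0,0,0]
  ]
}}

```text
clock: 27.95
position: [0.517, 0.1066, 0.1729]
tool_rot: [3.141, 0.004, -3.12]
force: [11.8, 1.4, -3.7]
grip_width: 0.0101
finger_force: 39.5
```

Emit:
{"method": "jog_arm", "body": {
  "motion": [
    [0.03,-0.32,0.36,0,0],
    [0.03,-0.3,0.38,0,0],
    [0,-0.27,0.41,0,0],
    [0,-0.2,0.36,0,0],
    [0,0,0,0,0]
  ]
}}

```text
clock: 28.45
position: [0.5158, 0.0736, 0.1274]
tool_rot: [3.142, 0.004, -3.12]
force: [9.7, -2.3, -2.8]
grip_width: 0.01
finger_force: 39.8
```

Emit:
{"method": "jog_arm", "body": {
  "motion": [
    [0,-0.08,0.2,0,0],
    [0,-0.06,0.2,0,0],
    [0,0,0,0,0]
  ]
}}

```text
clock: 28.75
position: [0.5173, 0.0723, 0.1182]
tool_rot: [3.138, 0.008, -3.117]
force: [3.0, 9.8, 30.4]
grip_width: 0.0102
finger_force: 49.9
```

Emit:
{"method": "jog_arm", "body": {
  "motion": [
    [0,0,0,0,0.27],
    [0,0,0,0,0.27],
    [0,0,0,0,0.27],
    [0,0,-0.5,0,0.27],
    [0,0,-1,0,0.27],
    [0,0,-1,0,0.27],
    [0,0,-1,0,0.27],
    [0,0,-1,0,0.27],
    [0.3,-1,-0.5,0,0.27],
    [0.3,-1,0,0,0.27],
    [0.3,-1,0,0,0.27],
    [0.3,-1,0,0,0.27]
  ]
}}

```text
clock: 29.95
position: [0.4801, -0.0518, 0.2656]
tool_rot: [3.142, -0.0, -3.118]
force: [0.5, -0.2, 0.6]
grip_width: 0.0228
finger_force: 0.0
```

Emit:
{"method": "jog_arm", "body": {
  "motion": [
    [0,-1,0,0,0.27],
    [0,-1,0,0,0.27],
    [0,-1,0,0,0.27],
    [0,0,0,0,0.27],
    [0,0,0,0,0.27]
  ]
}}

```text
clock: 30.45
position: [0.4826, -0.1409, 0.2653]
tool_rot: [3.141, -0.001, -3.12]
force: [-0.2, 0.4, 0.6]
grip_width: 0.0232
finger_force: 0.0
```

```bash
python3 - <<'E'
from h import *
im=[]
for n in("scene","top"):
    f=grab(n); s=bot.observe()
    im.append(cv2.resize(f["p"],(400,300)))
    if n=="scene": cr=f["p"][220:384,220:384]
    else: ct=f["p"][115:279,40:204]
    yaw=1.595;o=np.array([.517,.268])
    print(n,[np.round(proj(f,(o[0]+.194*.024-y,o[1]-.194-.024*y,.133)),1)-([220,220] if n=="scene" else [40,115]) for y in(-.07,.07)])
print(s["position"],s["force"])
cv2.imwrite("pics/end.png",np.vstack([np.hstack(im)[:,:,::-1],cv2.resize(np.hstack([cr,ct]),(600,300))[:,:,::-1].copy() if 0 else cv2.copyMakeBorder(cv2.resize(np.hstack([cr,ct]),(600,300))[:,:,::-1],0,0,0,200,cv2.BORDER_CONSTANT)]))
E
```

```text
scene [array([48.7, 51. ]), array([101.4,  24.1])]
top [array([143. ,  55.7]), array([142.1, 109.2])]
[ 0.48275993 -0.13975471  0.2653383 ] [ 0.06914549 -0.33905088 -0.15440022]
```

View pics/end.png

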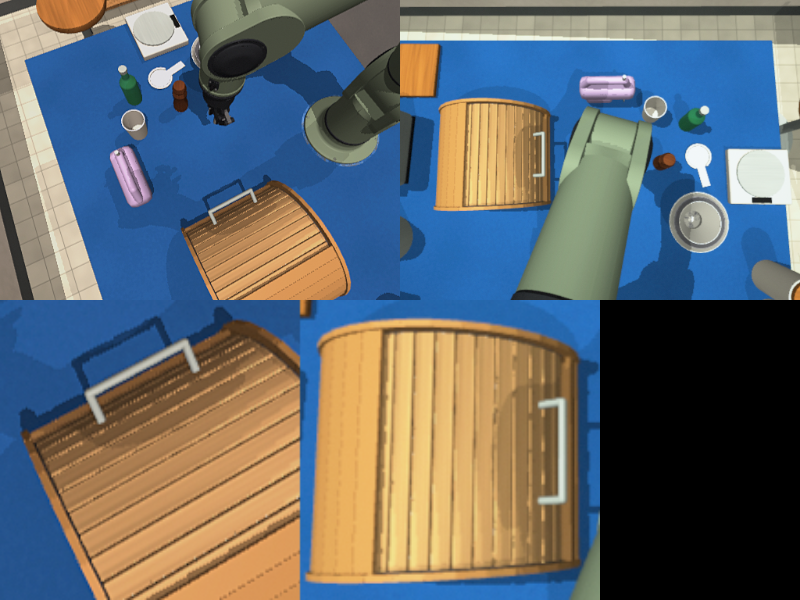

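The door is shut: the bar ends at crop pixels (47,51) and (103,23) match the predicted shut position of (49,51) and (101,24). The bystanders are undisturbed and the arm is clear.

```bash
python3 -c "
from workcell import bot
print(bot.job_done())"
```

```text
the job is handed in; nothing more can be done
None
```

The job is handed in: the cup and jar stand upright inside the store, the door is rolled fully shut and released, the other things on the counter look undisturbed, and it took about 31 s of the 72 s allowed.

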